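# Check the scraper dock's clamp screw, then dock the wide scraper

### The arm

A 6-joint arm with a two-finger parallel gripper is mounted at the origin on the work surface. World frame = base frame: x ahead of the robot, y to its left, z up, the work surface at z = 0. Lengths are in m, angles in rad, forces in N, time in s.
With the tool pointing down it reaches from about 0.225 to 0.875 m from the base axis. Payload 3.4 kg.
Tool frame: the origin (TCP) lies at the very end of the fingers, on their centre line; the grasp point (between the pads) lies 19 mm behind it (manip.pinch_z is the distance from the TCP to the grasp point, in m); z points along the fingers, y is the line along which they close (so a half turn about z gives the same grasp; the last joint's range is limited). The gripper opens to 85 mm and grips with 20 to 120 N. Pads are 22 mm wide; open, the fingers measure 114 mm over their backs; the gripper's body (76 mm by 85 mm) begins 54 mm behind the grasp point. The pads swing forward as they close: fully open they stand 13 mm farther back than shut.
Start: joints at [1.209, 0.276, 1.505, -0, 1.361, -0.121], TCP at [0.137, 0.558, 0.231] pointing down, gripper open.
Joint ranges: [-2.89, 2.89], [-0.75, 2.08], [0.22, 2.7], [-1.18, 4.32], [0.11, 2.71], [-2.7, 2.7]. Speed limits (rad/s): [2.57, 2.57, 3.14, 3.14, 3.14, 3.14].

### API

Orientations are given as a unit quaternion [w, x, y, z].
In Python, from rig import manip gives the robot as it stands. The module is installed in compiled form; this text tells all that it offers.
- The arm moves only by the shell command python3 -m jog 'ROWS' [FORCE]. ROWS is JSON, a list of rows, each an object of numbers: "dx", "dy", "dz": the shift along the tool's x, y, z each as a share of 25 cm, from -1 to 1; "ax", "ay", "az": the turn, a rotation vector about the tool's x, y, z each as a share of 90 degrees, from -1 to 1; "grip": the opening, from -1 (shut) to 1 (fully open), so that 0 is half open. A call has 1 to 5 rows; each row is the pose to reach, as a shift and turn from the pose commanded when the call began, along the tool's axes at that moment; what a row does not reach only later rows make up. A row lasts 1/12 s, in which the tool goes at most 41.7 mm and 7.16 degrees, less where a joint would pass 70% of its speed; a pose out of reach is approached as far as the arm can. A call with a number of a shift or a turn outside -1 to 1 is refused whole. A call with a gripper value outside its range is refused whole. The fingers move at their own pace and stop on an object; FORCE is the grip in N (left out, the last holds). Time passes only in rows, so rows that repeat a pose let the fingers close. It gives the time, the measured TCP pose, the force, the opening and the grip force at its end, in the units of the state.
- manip.get_state(): the state, without advancing time (a new reading comes with each control period).
- manip.get_image(name): name is "scene" or "top" or "wrist"; returns a dict with "img" (480x640x3 uint8, red, green, blue), "mtx" (3x3 intrinsics, pixels), "k1" (the pictures are not rectified: a ray, as slopes to the right and down, at radius r is drawn at 1 + k1 r^2 times it, then the intrinsics apply), "world_to_cam" (4x4, takes a point from world to camera coordinates); the wrist camera has in their place "T_tool_cam" (4x4, takes a point from camera to tool coordinates, whose origin is the TCP and whose axes are the flange's). Camera axes: x right, y down, z forward; pixel columns grow to the right and rows downward; lengths in m; the calibration is good to about 2 mm. A picture is of the moment at which its call begins: read the wrist's pose just before it. There is no depth.
- manip.sign_off(): hands the job in; it is judged then, once.
The state is a dict: "clock": time; "qpos": joint angles; "qd": joint speeds; "effort": joint torques, N m; "position": TCP position; "ee_rot": TCP orientation; "contact_force": force on the tool from outside, world axes, zero at the start; "moment": the same for the moment, N m; "width": finger opening in m; "gripper_force": force on a finger pad.
Only numpy, scipy, OpenCV 4.12 (cv2) and the standard library are available. Lean on these libraries where they do the work, as an engineer would, in place of code of your own. Each camera call takes 0.05 s, during which the arm holds its last target. There are 200 camera calls.

### The job

The wide spatter scraper belongs in the wide-slotted dock on the welding table. First make sure that dock's clamp screw is holding: twist the T-handled torque key on top of it clockwise (seen from above) until its pointer stands at the white mark on the collar, hold it there for about a second without going well past the mark, and let it spring back. Then slide the scraper's blade into the dock's slot until it is fully home and let go, leaving all the other things where they are.

Things in the scene. Friction and masses are not known exactly. Their poses are not given: they have to be found in the camera images.
- scraper: The same wide scraper: origin at its underside, 20 ahead of scraper_grip along x and 13 below it, 95 behind the blade tip.
- scraper_grip (a point): Wide scraper, loose, lying flat: steel blade 75 long x 55 wide x 5 thick, black handle 105 long x 24 wide x 26 high, 220 g. Point near its balance, half-way up the handle, 13 above the underside. x axis: from handle to blade tip; z: up. From here the blade tip is 115 ahead, the handle's front end 40 ahead, its rear end 65 behind. Blade and handle undersides are flush.
- blade_tip (a point): Middle of the front edge of the wide scraper's blade, half-way through its thickness (2.5 above the tool's underside). Axes as scraper_grip.
- slot_mouth (a point): Middle of the slot opening in the front face of the wide-slotted dock, 32.5 above the table. Dock: fixed aluminium block 110 deep (x) x 95 wide x 55 high. x axis: level, straight into the slot; z: up. Slot 61 wide, 9 high (28 to 37 above the table); its first 10 of depth are bevelled, 73 x 21 at the face. The handle stays outside, unsupported: let go, the tool sags slightly and stays.
- slot_end (a point): Middle of the closed far end of the wide slot, 62 beyond slot_mouth along its x axis; same axes. Fully home, the blade's front edge touches this end.
- key_grip (a point): Centre of the torque key's T-handle: steel bar 70 long x 12 wide x 20 high on a vertical shank, on top of the wide-slotted dock (77 behind its front face, on its centre line). Point on the turning axis, 94 above the table, half-way up the bar. x axis: along the bar. A thin pointer points to +y, 66 to 69 above the table, over a dark round collar 60 across, its top 65 above the table.
- torque_key (a joint): Angle of the T-handle (rad), positive clockwise seen from above; 0 when let go. Its shank is a spring of 1.0 N m per rad that always returns to 0; the clamp screw below does not turn. The pointer reaches the middle of the white mark on the collar at 0.25 rad (0.25 N m).
- narrow_slot_mouth (a point): The same point on the other dock: a like block, 110 x 95 x 55, same axes, with a slot only 34 wide and a round screw head on top (reaching 68 above the table). It holds the narrow scraper. Not part of the job. The two docks may stand either way round, left and right.
- narrow_scraper: The narrow scraper, standing out of the narrow-slotted dock: blade 30 wide, handle 80 long x 20 wide x 22 high, to be left alone. Origin at the tool's underside, 95 behind its blade tip; x axis towards the tip; the handle reaches from 20 ahead to 60 behind.
- magnet: Red triangular welding magnet, about 80 across, 16 high, lying flat; origin at the centre of its underside. To be left alone.
- tube_offcut: Short steel tube standing on end, 42 diameter, 90 high; origin at the centre of its foot. To be left alone.
- angle_offcut: Piece of steel angle, 90 long (x), 36 x 36 legs; origin under its middle. To be left alone.
- flange: Flat steel ring, 60 diameter, 12 high, lying flat; origin at the centre of its underside. To be left alone.
- hammer: Hammer lying flat, 260 long along its x axis, head at +x, 26 high; origin under its middle. To be left alone.
- brush: Wooden-handled brush lying flat, 200 long along its x axis, 42 wide, 20 high; origin under its middle. To be left alone.
- spray_can: Spray can standing upright, 58 diameter, 160 high; origin at the centre of its foot. To be left alone.
There are look-alikes about, which are no part of the job. Leave any orange look-alike of the part that bears slot_mouth alone.

How it is judged:
By the outcome, as a careful person would: the job done as asked, in the order asked, and still so for the second after the job is handed in, with the robot touching nothing.
It also fails if it takes over 72 s, if anything falls off the work surface, if the arm or the gripper's body presses on something with over 40 N, if the wrist force passes 120 N, or if a joint passes its speed limit or range.

## Working session

There is one attempt and no reset: what is moved stays moved. The work goes in short steps, Python scripts to look and compute and a shell command to move; the robot and the scene stay as the last step left them, time stands still between calls to the robot, and variables do not carry over. Pictures are saved under pics/ and viewed, at most 12 in all, crops included, and the job is handed in when it is done.

```bash
mkdir -p pics; cat > h.py <<'E'
import numpy as np, cv2, pickle
from scipy.spatial.transform import Rotation as R
from rig import manip
def rot(q): return R.from_quat([q[1],q[2],q[3],q[0]])
def snap(name):
    s=manip.get_state(); d=manip.get_image(name)
    if name=='wrist':
        T=np.eye(4);T[:3,:3]=rot(s['ee_rot']).as_matrix();T[:3,3]=s['position']
        d['world_to_cam']=np.linalg.inv(T@d['T_tool_cam'])
    return d
def save(d,f,crop=None,scale=1):
    im=d['img'][:,:,::-1]
    if crop: im=im[crop[1]:crop[3],crop[0]:crop[2]]
    cv2.imwrite(f,cv2.resize(im,None,fx=scale,fy=scale,interpolation=cv2.INTER_CUBIC))
def ray(d,uv):
    k=float(d['k1']); n=cv2.undistortPoints(np.array([[uv]],float),np.array(d['mtx']),np.array([k,0,0,0.]))[0,0]
    W=np.linalg.inv(d['world_to_cam']); return W[:3,3],W[:3,:3]@np.array([n[0],n[1],1])
def onz(d,uv,z):
    o,v=ray(d,uv); return o+v*(z-o[2])/v[2]
def proj(d,p):
    c=d['world_to_cam']@np.r_[p,1]; x=c[:2]/c[2]; x=x*(1+d['k1']*(x@x)); return (np.array(d['mtx'])@np.r_[x,1])[:2]
def dump(d,f): pickle.dump(d,open(f,'wb'))
def load(f): return pickle.load(open(f,'rb'))
E
python3 - <<'E'
from h import *
print(manip.get_state())
for n in('scene','top'):
    d=snap(n);dump(d,n+'.pkl');save(d,f'pics/{n}0.png'); print(n,np.linalg.inv(d['world_to_cam'])[:3].round(3).tolist(),d['k1'])
E
```

```text
{'clock': 0.0, 'qpos': array([ 1.20899280e+00,  2.76588164e-01,  1.50614340e+00,  1.16648979e-05,
        1.36070176e+00, -1.21015904e-01]), 'qd': array([-0.00014054, -0.00078077,  0.00067871,  0.00140775,  0.00058271,
        0.00271902]), 'effort': array([-2.27410637e-04, -4.16776121e+01, -2.45803124e+01, -1.91351087e-04,
        1.15950953e-02, -1.26393556e-05]), 'position': array([0.13693826, 0.55790527, 0.23043952]), 'ee_rot': array([-2.25564634e-04,  1.20104341e-01,  9.92760848e-01, -8.92287177e-04]), 'contact_force': array([-0.23400582,  0.82774063,  0.0996691 ]), 'moment': array([-0.02407217, -0.01648817, -0.0257994 ]), 'gripper_force': 0.0, 'width': 0.08530739157195692}
scene [[0.848, 0.255, -0.464, 1.073], [0.529, -0.431, 0.731, -0.861], [-0.014, -0.865, -0.501, 0.699]] -0.05277553868199004
top [[-0.016, -0.994, 0.105, 0.4], [-1.0, 0.014, -0.021, 0.006], [0.02, -0.105, -0.994, 1.213]] -0.0923527967553248
```

View pics/top0.png

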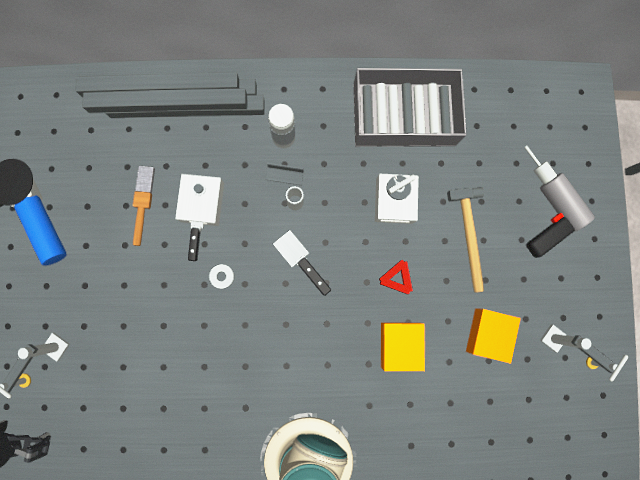

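View pics/scene0.png

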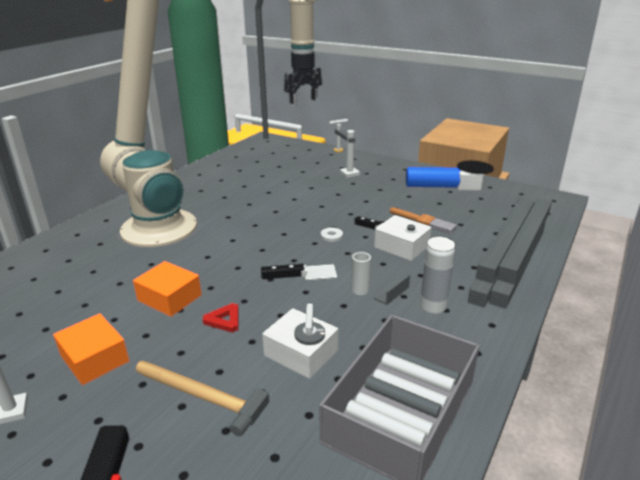

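The top view shows these candidates:
- **Scraper:** the loose scraper at (303,262) is the wide one. The one at (195,225) stands in a dock, so it is the narrow one.
- **Dock:** the white dock with the T-key and collar is at (398,197). The white dock at (197,200) has a round screw head and holds the narrow scraper. The orange blocks at (403,347) and (495,336) are look-alikes to leave alone.

I choose the (398,197) dock and the (303,262) scraper. Next I check that in a close crop and measure.

```bash
python3 - <<'E'
from h import *
d=load('top.pkl'); s=load('scene.pkl')
a=cv2.resize(d['img'][150:310,260:430],None,fx=3.5,fy=3.5,interpolation=cv2.INTER_CUBIC)
cv2.imwrite('pics/crop1.png',a[:,:,::-1])
hsv=cv2.cvtColor(d['img'],cv2.COLOR_RGB2HSV)
w=((hsv[...,1]<40)&(hsv[...,2]>200)).astype(np.uint8)
n,l,st,c=cv2.connectedComponentsWithStats(w)
for i in range(1,n):
    if st[i,4]>100 and 150<c[i][1]<310:
        ct=max(cv2.findContours((l==i).astype(np.uint8),0,2)[0],key=cv2.contourArea)
        r=cv2.minAreaRect(ct); b=cv2.boxPoints(r); print(c[i].round(1),st[i,4],b.round(1).tolist())
        for z in (0.005,0.055): 
            P=np.array([onz(d,q,z)[:2] for q in b]); print(z,P.round(4).tolist(),np.linalg.norm(P-np.roll(P,1,0),axis=1).round(4))
k=((hsv[...,2]<70)).astype(np.uint8)
n,l,st,c=cv2.connectedComponentsWithStats(k)
for i in range(1,n):
    if st[i,4]>150 and 150<c[i][1]<310 and 150<c[i][0]<450:
        ct=max(cv2.findContours((l==i).astype(np.uint8),0,2)[0],key=cv2.contourArea)
        b=cv2.boxPoints(cv2.minAreaRect(ct)); print('dark',c[i].round(1),st[i,4]); P=np.array([onz(d,q,0.026)[:2] for q in b]); print(P.round(4).tolist(),np.linalg.norm(P-np.roll(P,1,0),axis=1).round(4))
for nm,uv,z in (('tube',(294,197),.09),('mag',(398,278),.016),('can',(280,113),.16),('hamhead',(465,194),.02),('angle',(285,170),.03),('flange',(221,276),.012),('hamtail',(478,290),.02),('keybar',(402,184),.1)):print(nm,onz(d,uv,z).round(3))
E
```

```text
[543.7 168.2] 274 [[521.7999877929688, 149.10000610351562], [531.7999877929688, 141.6999969482422], [556.7000122070312, 175.0], [546.7999877929688, 182.39999389648438]]
0.005 [[0.7663, -0.5648], [0.7866, -0.5936], [0.6976, -0.6548], [0.6778, -0.6259]] [0.1075 0.0352 0.108  0.035 ]
0.055 [[0.7511, -0.5412], [0.7706, -0.5688], [0.6853, -0.6275], [0.6663, -0.5998]] [0.1031 0.0337 0.1035 0.0336]
[197.7 199.6] 1844 [[174.10000610351562, 224.8000030517578], [181.0, 172.0], [220.60000610351562, 177.1999969482422], [213.6999969482422, 230.0]]
0.005 [[0.5792, 0.3264], [0.7131, 0.3114], [0.698, 0.211], [0.5647, 0.2273]] [0.1001 0.1348 0.1015 0.1343]
0.055 [[0.5718, 0.3131], [0.7002, 0.2987], [0.6857, 0.2025], [0.5579, 0.2181]] [0.096  0.1292 0.0973 0.1287]
[397.7 199.5] 1492 [[377.3999938964844, 221.3000030517578], [378.6000061035156, 173.60000610351562], [418.1000061035156, 174.5], [416.8999938964844, 222.3000030517578]]
0.005 [[0.5808, -0.1797], [0.7026, -0.1866], [0.6994, -0.2873], [0.5772, -0.2791]] [0.0995 0.122  0.1007 0.1225]
0.055 [[0.5733, -0.172], [0.6901, -0.1786], [0.687, -0.2751],
[... 718 characters left out ...]
[0.5234, 0.0791], [0.5567, 0.0385], [0.4984, -0.0085], [0.4655, 0.0321]] [0.0746 0.0525 0.0749 0.0523]
[220.8 276. ] 386 [[205.0, 271.0], [226.1999969482422, 260.3999938964844], [236.60000610351562, 281.20001220703125], [215.39999389648438, 291.79998779296875]]
0.005 [[0.4634, 0.2483], [0.4888, 0.1961], [0.4373, 0.1705], [0.4121, 0.2226]] [0.0574 0.0581 0.0574 0.0578]
0.055 [[0.4607, 0.2383], [0.4851, 0.1882], [0.4358, 0.1637], [0.4116, 0.2136]] [0.055  0.0557 0.055  0.0554]
tube [0.628 0.026 0.09 ]
mag [ 0.439 -0.224  0.016]
can [0.805 0.054 0.16 ]
hamhead [ 0.645 -0.401  0.02 ]
angle [0.708 0.048 0.03 ]
flange [0.45  0.208 0.012]
hamtail [ 0.405 -0.422  0.02 ]
keybar [ 0.654 -0.225  0.1  ]
```

View pics/crop1.png

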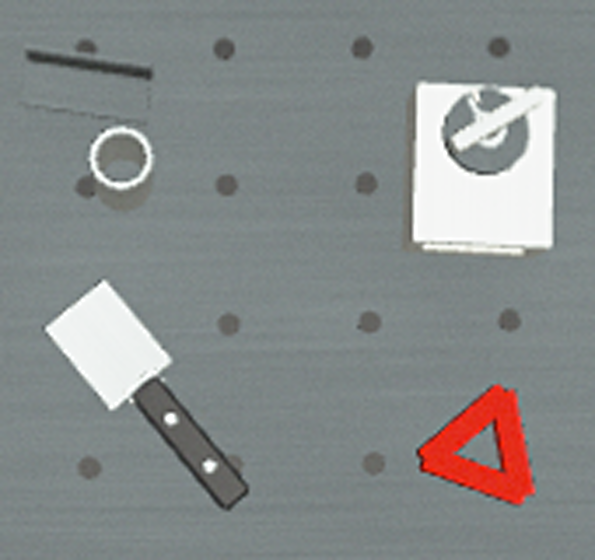

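The crop confirms the choice. The white dock carries the T-key on a dark collar (collar centre around crop (487,130)) and its slot faces the robot. The loose scraper has its tip up-left at crop (75,305). The magnet lies in front of the dock, but low. I'll move over the dock first.

```bash
cat >> h.py <<'E'
def plan(pos,yaw,s=None):
    """total shift/turn in jog units to reach pos with the tool straight down and tool y at world yaw (rad)"""
    s=s or manip.get_state(); Rm=rot(s['ee_rot'])
    y=np.array([np.cos(yaw),np.sin(yaw),0]); z=np.array([0,0,-1.]); T=R.from_matrix(np.c_[np.cross(y,z),y,z])
    d=Rm.inv().apply(np.array(pos)-s['position'])/0.25; a=(Rm.inv()*T).as_rotvec()/(np.pi/2)
    print('d',d.round(4),'a',a.round(4),'rows',np.linalg.norm(d)*6,np.linalg.norm(a)*90/7.16)
E
python3 - <<'E'
from h import *
d=snap('wrist'); print(d['T_tool_cam'].round(3).tolist(),d['mtx'],d['k1'])
plan([.5,-.21,.3],np.radians(76)); plan([.5,-.21,.3],np.radians(30))
E
python3 -m jog '[{"dx":-0.15,"dy":-0.15,"grip":1},{"dx":-0.3,"dy":-0.3,"grip":1},{"dx":-0.45,"dy":-0.45,"dz":-0.1,"grip":1},{"dx":-0.6,"dy":-0.6,"dz":-0.1,"grip":1},{"dx":-0.6,"dy":-0.6,"dz":-0.2,"grip":1}]'
```

```text
[[0.0, -0.959, -0.285, 0.073], [1.0, 0.0, -0.0, -0.001], [0.0, -0.285, 0.959, -0.142], [0.0, 0.0, 0.0, 1.0]] [[336.86326959   0.         323.1651604 ]
 [  0.         336.86326959 242.85262191]
 [  0.           0.           1.        ]] 0.003663276783008213
d [-2.1427 -2.6376 -0.2741] a [-0.0009 -0.0001  0.0022] rows 20.455645583711195 0.030321248666950615
d [-2.1427 -2.6376 -0.2741] a [-9.000e-04  2.000e-04  5.134e-01] rows 20.455645583711195 6.452856484193441schema error: expected keys dx, dy, dz, ax, ay, az, grip
```

```bash

python3 -m jog '[{"dx":-0.15,"dy":-0.15,"dz":0,"ax":0,"ay":0,"az":0,"grip":1},{"dx":-0.3,"dy":-0.3,"dz":-0.1,"ax":0,"ay":0,"az":0,"grip":1},{"dx":-0.45,"dy":-0.45,"dz":-0.2,"ax":0,"ay":0,"az":0,"grip":1},{"dx":-0.6,"dy":-0.6,"dz":-0.25,"ax":0,"ay":0,"az":0,"grip":1},{"dx":-0.6,"dy":-0.7,"dz":-0.25,"ax":0,"ay":0,"az":0,"grip":1}]'
python3 -m jog '[{"dx":-0.1,"dy":-0.13,"dz":0,"ax":0,"ay":0,"az":0,"grip":1},{"dx":-0.2,"dy":-0.26,"dz":0,"ax":0,"ay":0,"az":0,"grip":1},{"dx":-0.3,"dy":-0.39,"dz":0,"ax":0,"ay":0,"az":0,"grip":1},{"dx":-0.4,"dy":-0.52,"dz":0,"ax":0,"ay":0,"az":0,"grip":1},{"dx":-0.5,"dy":-0.64,"dz":0,"ax":0,"ay":0,"az":0,"grip":1}]'
python3 -m jog '[{"dx":-0.1,"dy":-0.13,"dz":0,"ax":0,"ay":0,"az":0,"grip":1},{"dx":-0.2,"dy":-0.26,"dz":0,"ax":0,"ay":0,"az":0,"grip":1},{"dx":-0.3,"dy":-0.39,"dz":0,"ax":0,"ay":0,"az":0,"grip":1},{"dx":-0.4,"dy":-0.52,"dz":0,"ax":0,"ay":0,"az":0,"grip":1},{"dx":-0.5,"dy":-0.64,"dz":0,"ax":0,"ay":0,"az":0,"grip":1}]'
python3 -m jog '[{"dx":-0.1,"dy":-0.13,"dz":0,"ax":0,"ay":0,"az":0.07,"grip":1},{"dx":-0.2,"dy":-0.26,"dz":0,"ax":0,"ay":0,"az":0.14,"grip":1},{"dx":-0.3,"dy":-0.39,"dz":0,"ax":0,"ay":0,"az":0.21,"grip":1},{"dx":-0.4,"dy":-0.52,"dz":0,"ax":0,"ay":0,"az":0.28,"grip":1},{"dx":-0.5,"dy":-0.64,"dz":0,"ax":0,"ay":0,"az":0.35,"grip":1}]'
python3 - <<'E'
from h import *
plan([.6,-.21,.26],np.radians(30))
E
```

```text
clock: 0.57
position: [0.233, 0.3838, 0.2867]
ee_rot: [0.001, 0.12, 0.993, 0.001]
contact_force: [1.2, -0.0, 1.3]
width: 0.0856
gripper_force: 0.0
clock: 0.98
position: [0.3142, 0.1972, 0.2859]
ee_rot: [0.0, 0.12, 0.993, 0.0]
contact_force: [0.5, 0.3, 0.1]
width: 0.0855
gripper_force: 0.0
clock: 1.4
position: [0.3976, 0.0118, 0.2859]
ee_rot: [0.0, 0.121, 0.993, 0.0]
contact_force: [0.3, 0.7, -0.0]
width: 0.0858
gripper_force: 0.0
clock: 1.82
position: [0.481, -0.1735, 0.2856]
ee_rot: [-0.0, 0.388, 0.922, 0.0]
contact_force: [0.0, 0.8, 0.2]
width: 0.0854
gripper_force: 0.0
d [-0.4371  0.2384  0.1021] a [-1.000e-04 -2.000e-04  1.592e-01] rows 3.0496991591133495 2.00114210936259
```

```bash

python3 -m jog '[{"dx":-0.14,"dy":0.08,"dz":0,"ax":0,"ay":0,"az":0.06,"grip":1},{"dx":-0.28,"dy":0.16,"dz":0,"ax":0,"ay":0,"az":0.12,"grip":1},{"dx":-0.42,"dy":0.24,"dz":0.0,"ax":0,"ay":0,"az":0.16,"grip":1},{"dx":-0.42,"dy":0.24,"dz":0.0,"ax":0,"ay":0,"az":0.16,"grip":1}]'
python3 - <<'E'
from h import *
d=snap('wrist');dump(d,'w1.pkl');save(d,'pics/w1.png')
E
```

```text
clock: 2.15
position: [0.6039, -0.2063, 0.2823]
ee_rot: [0.001, 0.499, 0.867, 0.001]
contact_force: [-1.2, -0.1, -0.2]
width: 0.0853
gripper_force: 0.0
```

View pics/w1.png

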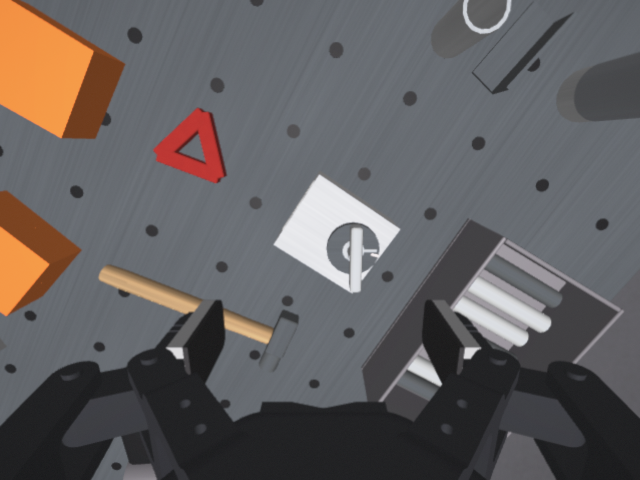

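The wrist view shows the dock top with corners near (320,176), (400,230), (352,293) and (275,243). The collar is around (353,248), the bar runs (356,228)–(355,291), and the pointer points right at (375,253). I'll measure these precisely with a zoomed crop.

```bash

python3 - <<'E'
from h import *
d=load('w1.pkl');save(d,'pics/w1c.png',(265,165,411,305),4)
g=cv2.cvtColor(d['img'],cv2.COLOR_RGB2GRAY)
w=(g>170).astype(np.uint8); w[:165]=0;w[305:]=0;w[:,:265]=0;w[:,411:]=0
ct=max(cv2.findContours(w,0,2)[0],key=cv2.contourArea); h=cv2.convexHull(ct)
q=cv2.approxPolyDP(h,5,True)[:,0]; print(q.tolist())
P=np.array([onz(d,p,.055)[:2] for p in q]);print(P.round(4).tolist(),np.linalg.norm(P-np.roll(P,-1,0),axis=1).round(4))
# collar: dark inside hull
m=np.zeros_like(w);cv2.fillConvexPoly(m,h,1);m=cv2.erode(m,np.ones((3,3)))
k=((g<150)&(m>0)).astype(np.uint8)
pts=np.argwhere(k)[:,::-1].astype(np.int32); c,r=cv2.minEnclosingCircle(pts); print('collar',c,r,onz(d,c,.065))
E
```

```text
[[319, 175], [399, 229], [358, 291], [274, 244]]
[[0.5801, -0.1756], [0.6884, -0.1822], [0.6887, -0.2704], [0.5744, -0.2689]] [0.1085 0.0883 0.1143 0.0935]
collar (354.2209167480469, 253.82557678222656) 31.903087615966797 [ 0.65761758 -0.23041857  0.065     ]
```

View pics/w1c.png

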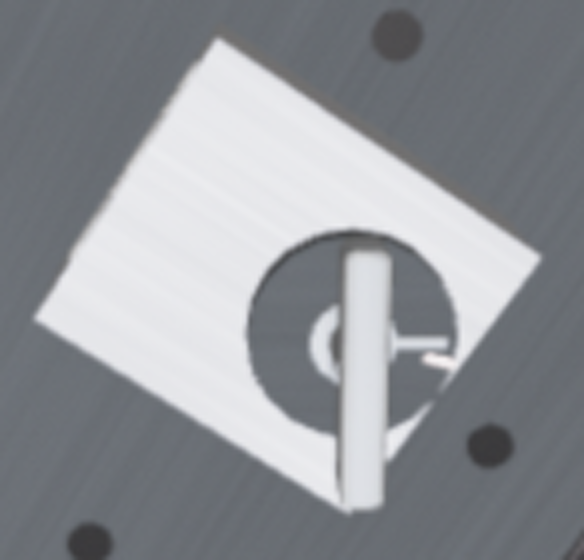

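The zoom shows the collar centred at crop (352,333), the bar's top face running (367,250)–(362,508), the pointer tip at (447,343) and the white mark just clockwise of it at (438,360). The dock corners are at (218,38), (35,320), (541,258) and (350,512).

```bash

cat > m.py <<'E'
from h import *
d=load('w1.pkl'); f=lambda x,y,z:onz(d,((x+.5)/4-.5+265,(y+.5)/4-.5+165),z)[:2]
C=f(352,333,.065);B=(f(369,250,.104)+f(363,508,.104))/2; b=f(363,508,.104)-f(369,250,.104)
FL,FR,RL,RR=[f(*p,.055) for p in((218,38),(35,320),(541,258),(350,512))]
print('collar',C,'bar',B,'len',np.linalg.norm(b),'yaw',np.degrees(np.arctan2(b[1],b[0])))
print(FL,FR,RL,RR,'w',np.linalg.norm(FL-FR),'L',np.linalg.norm(RL-FL),np.linalg.norm(RR-FR))
u=(RL-FL)/np.linalg.norm(RL-FL);v=(FL-FR)/np.linalg.norm(FL-FR);print('yaws',np.degrees(np.arctan2(u[1],u[0])),np.degrees(np.arctan2(v[1],v[0]))-90)
u2=RR-FR;print(np.degrees(np.arctan2(u2[1],u2[0])))
F=(FL+FR)/2;print('front mid',F,'key axis from dock',F+.077*u)
E
python3 m.py; python3 -c "
from h import *
print(manip.get_state()['position'])"
```

```text
collar [ 0.6523836  -0.22534174] bar [ 0.65299765 -0.22600437] len 0.06893139538616912 yaw -59.47086295953658
[ 0.57974128 -0.17468512] [ 0.57413836 -0.26992314] [ 0.68934489 -0.18178091] [ 0.68372469 -0.27576616] w 0.09540268652833123 L 0.10983305836261606 0.10974198240436597
yaws -3.7041821256551093 -3.366869399048582
-3.0520571876312115
front mid [ 0.57693982 -0.22230413] key axis from dock [ 0.65377896 -0.22727873]
[ 0.60013875 -0.20482771  0.28280614]
```

```bash

python3 - <<'E'
from h import *
plan([.653,-.226,.15],np.radians(30.5)); d=load('w1.pkl')
for u in((362,370),(470,220),(505,238)): print(onz(d,u,.05).round(3))
E
```

```text
d [-0.181   0.1405  0.5306] a [-0.0008 -0.0015 -0.0022] rows 3.467983309067587 0.03437010970962872
[ 0.754 -0.365  0.05 ]
[ 0.754 -0.133  0.05 ]
[ 0.802 -0.13   0.05 ]
```

```bash

python3 -m jog '[{"dx":-0.09,"dy":0.07,"dz":0.1,"ax":0,"ay":0,"az":0,"grip":0},{"dx":-0.18,"dy":0.14,"dz":0.2,"ax":0,"ay":0,"az":0,"grip":0},{"dx":-0.181,"dy":0.14,"dz":0.35,"ax":0,"ay":0,"az":0,"grip":0},{"dx":-0.181,"dy":0.14,"dz":0.45,"ax":0,"ay":0,"az":0,"grip":0},{"dx":-0.181,"dy":0.14,"dz":0.53,"ax":0,"ay":0,"az":0,"grip":0}]'
python3 -m jog '[{"dx":0,"dy":0,"dz":0,"ax":0,"ay":0,"az":0,"grip":0},{"dx":0,"dy":0,"dz":0,"ax":0,"ay":0,"az":0,"grip":0},{"dx":0,"dy":0,"dz":0,"ax":0,"ay":0,"az":0,"grip":0}]'
python3 - <<'E'
from h import *
plan([.653,-.226,.077],np.radians(30.5)); print(manip.get_state()['width'])
d=snap('wrist');dump(d,'w2.pkl');save(d,'pics/w2.png',(160,120,480,360),2)
E
```

```text
clock: 2.62
position: [0.6482, -0.2239, 0.1501]
ee_rot: [-0.003, 0.497, 0.868, -0.0]
contact_force: [-0.3, 1.0, -0.3]
width: 0.0427
gripper_force: 0.0
clock: 2.87
position: [0.6508, -0.2251, 0.1553]
ee_rot: [0.001, 0.498, 0.867, 0.0]
contact_force: [0.0, -1.6, 0.5]
width: 0.0427
gripper_force: 0.0
d [-0.0067  0.0052  0.3131] a [ 0.0009  0.0013 -0.002 ] rows 1.8794412168306407 0.03207292737295772
0.042695490539672795
```

View pics/w2.png

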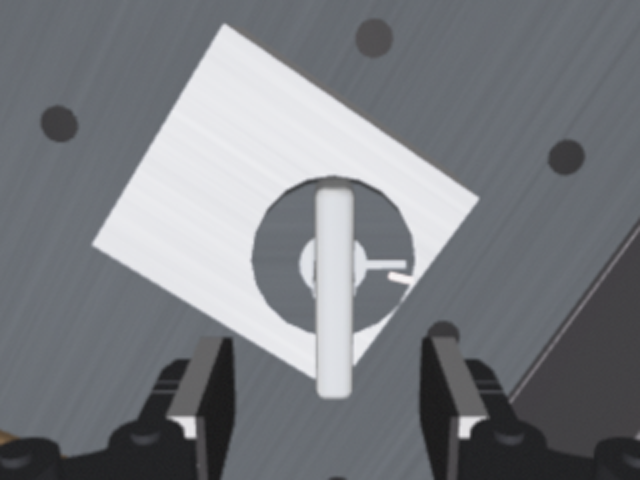

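The bar stands centred between the fingers at (334,290) and is aligned with the pads. I'll descend and close.

```bash

python3 -m jog '[{"dx":-0.006,"dy":0.005,"dz":0.08,"ax":0,"ay":0,"az":0,"grip":0},{"dx":-0.006,"dy":0.005,"dz":0.18,"ax":0,"ay":0,"az":0,"grip":0},{"dx":-0.006,"dy":0.005,"dz":0.26,"ax":0,"ay":0,"az":0,"grip":0},{"dx":-0.006,"dy":0.005,"dz":0.31,"ax":0,"ay":0,"az":0,"grip":0},{"dx":-0.006,"dy":0.005,"dz":0.31,"ax":0,"ay":0,"az":0,"grip":0}]'
python3 -c "
from h import *
plan([.653,-.226,.077],np.radians(30.5));print(manip.get_state()['moment'])"
python3 -m jog '[{"dx":0,"dy":0,"dz":0,"ax":0,"ay":0,"az":0,"grip":-0.3},{"dx":0,"dy":0,"dz":0,"ax":0,"ay":0,"az":0,"grip":-0.5},{"dx":0,"dy":0,"dz":0,"ax":0,"ay":0,"az":0,"grip":-1},{"dx":0,"dy":0,"dz":0,"ax":0,"ay":0,"az":0,"grip":-1},{"dx":0,"dy":0,"dz":0,"ax":0,"ay":0,"az":0,"grip":-1}]' 50
python3 -m jog '[{"dx":0,"dy":0,"dz":0,"ax":0,"ay":0,"az":0,"grip":-1},{"dx":0,"dy":0,"dz":0,"ax":0,"ay":0,"az":0,"grip":-1}]' 50
python3 -c "
from h import *
plan([.653,-.226,.077],np.radians(30.5));print(manip.get_state())"
```

```text
clock: 3.33
position: [0.6512, -0.2252, 0.0748]
ee_rot: [-0.001, 0.498, 0.867, -0.0]
contact_force: [-1.2, -0.3, -0.6]
width: 0.0427
gripper_force: 0.0
d [-0.0066  0.0046 -0.0089] a [-0.001  -0.0015 -0.0021] rows 0.0718371227082512 0.03450082392676879
[-0.01669782  0.03698296  0.00821128]
clock: 3.75
position: [0.654, -0.2261, 0.0785]
ee_rot: [0.002, 0.498, 0.867, 0.001]
contact_force: [1.0, 0.6, 5.8]
width: 0.0117
gripper_force: 48.9
clock: 3.92
position: [0.654, -0.2261, 0.0784]
ee_rot: [0.002, 0.498, 0.867, 0.001]
contact_force: [1.1, 1.2, 5.6]
width: 0.0116
gripper_force: 48.9
d [ 0.0024 -0.0035  0.0057] a [ 0.0021  0.0024 -0.0022] rows 0.04265903235204778 0.04888403887723762
{'clock': 3.9167, 'qpos': array([-4.33565405e-01,  5.50152631e-01,  1.45121215e+00,  6.49148008e-04,
        1.13522224e+00, -9.62711556e-01]), 'qd': array([-0.0007367 ,  0.00033017, -0.00028375,  0.0009986 , -0.0007919 ,
       -0.00032447]), 'effort': array([-7.06593320e-01, -5.04251683e+01, -1.96329868e+01, -3.31814066e-01,
        7.56522082e-02, -2.56604217e-04]), 'position': array([ 0.65403956, -0.22607088,  0.07844002]), 'ee_rot': array([2.46761662e-03, 4.97712561e-01, 8.67338374e-01, 5.11606505e-04]), 'contact_force': array([1.1003877 , 1.18415324, 5.5679699 ]), 'moment': array([ 0.11954471, -0.08963264,  0.03840901]), 'gripper_force': 48.929479122161865, 'width': 0.011600275050772402}
```

```bash

python3 -m jog '[{"dx":0,"dy":0,"dz":0,"ax":0,"ay":0,"az":0.04,"grip":-1},{"dx":0,"dy":0,"dz":0,"ax":0,"ay":0,"az":0.08,"grip":-1},{"dx":0,"dy":0,"dz":0,"ax":0,"ay":0,"az":0.12,"grip":-1},{"dx":0,"dy":0,"dz":0,"ax":0,"ay":0,"az":0.15,"grip":-1},{"dx":0,"dy":0,"dz":0,"ax":0,"ay":0,"az":0.158,"grip":-1}]' 50
python3 -m jog '[{"dx":0,"dy":0,"dz":0,"ax":0,"ay":0,"az":0,"grip":-1},{"dx":0,"dy":0,"dz":0,"ax":0,"ay":0,"az":0,"grip":-1}]' 50
python3 - <<'E'
from h import *
s=manip.get_state();print(s['moment'],s['contact_force']);plan([.653,-.226,.077],np.radians(30.5))
d=snap('wrist');dump(d,'w3.pkl');save(d,'pics/w3.png',(200,150,460,345),3)
E
```

```text
clock: 4.33
position: [0.6541, -0.226, 0.0785]
ee_rot: [0.002, 0.602, 0.799, 0.001]
contact_force: [0.1, 2.3, 5.5]
width: 0.0116
gripper_force: 50.6
clock: 4.5
position: [0.6541, -0.226, 0.0785]
ee_rot: [0.002, 0.601, 0.799, 0.001]
contact_force: [1.0, 0.3, 6.8]
width: 0.0118
gripper_force: 50.6
[ 0.09393938 -0.14417118  0.23482736] [0.95934194 0.29862266 6.80481051]
d [ 0.0013 -0.004   0.0058] a [ 0.0023  0.0022 -0.1597] rows 0.04330939594414142 2.0073456638292217
```

View pics/w3.png

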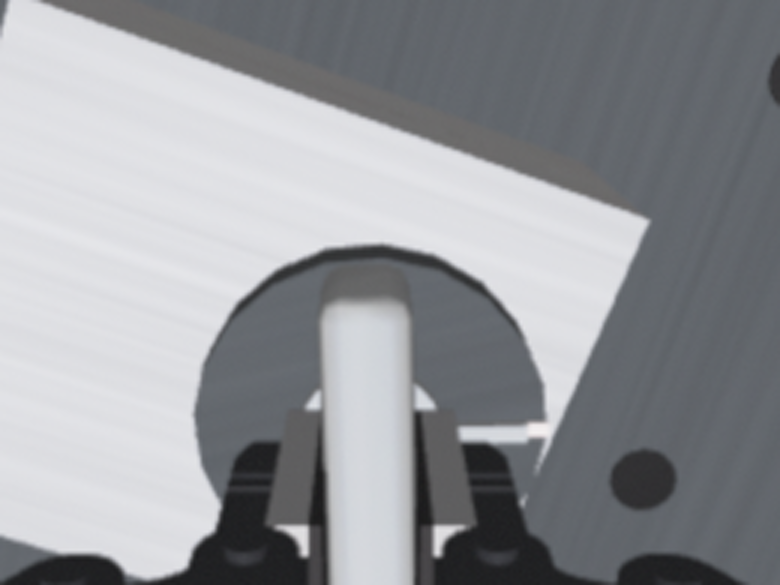

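The pointer lies on the white mark at (500–545,432), and the moment reads about 0.24 N m. I'll hold, turn back, and release.

```bash

python3 -m jog '[{"dx":0,"dy":0,"dz":0,"ax":0,"ay":0,"az":0,"grip":-1},{"dx":0,"dy":0,"dz":0,"ax":0,"ay":0,"az":0,"grip":-1},{"dx":0,"dy":0,"dz":0,"ax":0,"ay":0,"az":0,"grip":-1},{"dx":0,"dy":0,"dz":0,"ax":0,"ay":0,"az":0,"grip":-1},{"dx":0,"dy":0,"dz":0,"ax":0,"ay":0,"az":0,"grip":-1}]'
python3 -m jog '[{"dx":0,"dy":0,"dz":0,"ax":0,"ay":0,"az":0,"grip":-1},{"dx":0,"dy":0,"dz":0,"ax":0,"ay":0,"az":0,"grip":-1},{"dx":0,"dy":0,"dz":0,"ax":0,"ay":0,"az":0,"grip":-1},{"dx":0,"dy":0,"dz":0,"ax":0,"ay":0,"az":0,"grip":-1},{"dx":0,"dy":0,"dz":0,"ax":0,"ay":0,"az":0,"grip":-1}]' >/dev/null
python3 -m jog '[{"dx":0,"dy":0,"dz":0,"ax":0,"ay":0,"az":0,"grip":-1},{"dx":0,"dy":0,"dz":0,"ax":0,"ay":0,"az":0,"grip":-1},{"dx":0,"dy":0,"dz":0,"ax":0,"ay":0,"az":0,"grip":-1},{"dx":0,"dy":0,"dz":0,"ax":0,"ay":0,"az":0,"grip":-1},{"dx":0,"dy":0,"dz":0,"ax":0,"ay":0,"az":0,"grip":-1}]' >/dev/null
python3 -c "
from h import *
print(manip.get_state()['moment'])"
python3 -m jog '[{"dx":0,"dy":0,"dz":0,"ax":0,"ay":0,"az":-0.05,"grip":-1},{"dx":0,"dy":0,"dz":0,"ax":0,"ay":0,"az":-0.1,"grip":-1},{"dx":0,"dy":0,"dz":0,"ax":0,"ay":0,"az":-0.15,"grip":-1},{"dx":0,"dy":0,"dz":0,"ax":0,"ay":0,"az":-0.158,"grip":-1},{"dx":0,"dy":0,"dz":0,"ax":0,"ay":0,"az":-0.158,"grip":-1}]'
python3 -m jog '[{"dx":0,"dy":0,"dz":0,"ax":0,"ay":0,"az":0,"grip":0},{"dx":0,"dy":0,"dz":0,"ax":0,"ay":0,"az":0,"grip":0},{"dx":0,"dy":0,"dz":0,"ax":0,"ay":0,"az":0,"grip":0},{"dx":0,"dy":0,"dz":0,"ax":0,"ay":0,"az":0,"grip":0}]'
python3 -m jog '[{"dx":0,"dy":0,"dz":-0.1,"ax":0,"ay":0,"az":0,"grip":0},{"dx":0,"dy":0,"dz":-0.25,"ax":0,"ay":0,"az":0,"grip":0},{"dx":0,"dy":0,"dz":-0.4,"ax":0,"ay":0,"az":0,"grip":0},{"dx":0,"dy":0,"dz":-0.55,"ax":0,"ay":0,"az":0,"grip":0},{"dx":0,"dy":0,"dz":-0.65,"ax":0,"ay":0,"az":0,"grip":0}]'
python3 - <<'E'
from h import *
plan([.457,-.011,.16],np.radians(-51))
E
```

```text
clock: 4.97
position: [0.654, -0.226, 0.0785]
ee_rot: [0.002, 0.601, 0.799, 0.001]
contact_force: [0.8, 0.6, 6.0]
width: 0.0115
gripper_force: 50.6
[ 0.15392593 -0.07341172  0.22840576]
clock: 6.22
position: [0.654, -0.2261, 0.0785]
ee_rot: [0.002, 0.497, 0.867, 0.0]
contact_force: [0.3, 1.8, 6.4]
width: 0.0117
gripper_force: 49.2
clock: 6.55
position: [0.6519, -0.2256, 0.0755]
ee_rot: [-0.0, 0.498, 0.867, -0.0]
contact_force: [0.2, -0.3, -0.3]
width: 0.0428
gripper_force: 0.0
clock: 6.97
position: [0.6531, -0.2261, 0.2423]
ee_rot: [0.002, 0.498, 0.867, 0.0]
contact_force: [-0.1, -0.9, -0.2]
width: 0.0427
gripper_force: 0.0
d [ 1.1396 -0.2439  0.3246] a [2.900e-03 8.000e-04 9.034e-01] rows 7.258884237826065 11.355264470975486
```

```bash

python3 -m jog '[{"dx":0.14,"dy":-0.03,"dz":0,"ax":0,"ay":0,"az":0.07,"grip":0.3},{"dx":0.28,"dy":-0.06,"dz":0,"ax":0,"ay":0,"az":0.14,"grip":0.3},{"dx":0.42,"dy":-0.09,"dz":0,"ax":0,"ay":0,"az":0.21,"grip":0.3},{"dx":0.56,"dy":-0.12,"dz":0,"ax":0,"ay":0,"az":0.28,"grip":0.3},{"dx":0.7,"dy":-0.15,"dz":0,"ax":0,"ay":0,"az":0.35,"grip":0.3}]'
python3 - <<'E'
from h import *
plan([.457,-.011,.2],np.radians(-51))
E
```

```text
clock: 7.38
position: [0.53, -0.0924, 0.238]
ee_rot: [-0.0, 0.717, 0.698, -0.0]
contact_force: [-0.1, -0.7, -0.4]
width: 0.0557
gripper_force: 0.0
d [ 0.3177 -0.3006  0.1524] a [-5.000e-04 -0.000e+00  5.496e-01] rows 2.7791678833111413 6.907915689370123
```

```bash

python3 -m jog '[{"dx":0.08,"dy":-0.08,"dz":0.02,"ax":0,"ay":0,"az":0.075,"grip":0.3},{"dx":0.16,"dy":-0.15,"dz":0.04,"ax":0,"ay":0,"az":0.15,"grip":0.3},{"dx":0.24,"dy":-0.23,"dz":0.08,"ax":0,"ay":0,"az":0.225,"grip":0.3},{"dx":0.318,"dy":-0.3,"dz":0.12,"ax":0,"ay":0,"az":0.3,"grip":0.3},{"dx":0.318,"dy":-0.3,"dz":0.15,"ax":0,"ay":0,"az":0.375,"grip":0.3}]'
python3 -m jog '[{"dx":0,"dy":0,"dz":0,"ax":0,"ay":0,"az":0.075,"grip":0.3},{"dx":0,"dy":0,"dz":0,"ax":0,"ay":0,"az":0.15,"grip":0.3},{"dx":0,"dy":0,"dz":0,"ax":0,"ay":0,"az":0.175,"grip":0.3},{"dx":0,"dy":0,"dz":0,"ax":0,"ay":0,"az":0.175,"grip":0.3},{"dx":0,"dy":0,"dz":0,"ax":0,"ay":0,"az":0.175,"grip":0.3}]'
python3 - <<'E'
from h import *
plan([.457,-.011,.2],np.radians(-51))
d=snap('wrist');dump(d,'w4.pkl');save(d,'pics/w4.png')
hsv=cv2.cvtColor(d['img'],cv2.COLOR_RGB2HSV)
w=((hsv[...,1]<40)&(hsv[...,2]>190)).astype(np.uint8)
for ct in cv2.findContours(w,0,2)[0]:
    if cv2.contourArea(ct)>800:
        b=cv2.boxPoints(cv2.minAreaRect(ct));P=np.array([onz(d,q,.005)[:2] for q in b]);print(b.round(1).tolist(),P.round(4).tolist(),np.linalg.norm(P-np.roll(P,-1,0),axis=1).round(4))
E
```

```text
clock: 7.8
position: [0.4534, -0.0091, 0.2]
ee_rot: [-0.002, 0.888, 0.461, -0.001]
contact_force: [-1.2, 0.1, -0.9]
width: 0.0554
gripper_force: 0.0
clock: 8.22
position: [0.4581, -0.0124, 0.2008]
ee_rot: [-0.0, 0.942, 0.337, -0.0]
contact_force: [0.7, -0.3, 0.0]
width: 0.0548
gripper_force: 0.0
d [ 0.0003 -0.0072  0.0031] a [-0.0002  0.0001  0.0041] rows 0.04696330559936866 0.05211578302026627
[[551.4000244140625, 237.3000030517578], [638.5999755859375, 162.60000610351562], [698.4000244140625, 232.3000030517578], [611.2000122070312, 307.0]] [[0.591, -0.2108], [0.694, -0.2169], [0.6905, -0.3233], [0.5807, -0.3244]] [0.1031 0.1065 0.1098 0.1141]
[[295.0, 97.0], [352.0, 97.0], [352.0, 188.0], [295.0, 188.0]] [[0.5281, 0.0788], [0.5617, 0.0379], [0.4981, -0.017], [0.462, 0.027]] [0.0529 0.084  0.0569 0.084 ]
[[79.5, 67.5], [123.5, 23.5], [176.0, 76.0], [132.0, 120.0]] [[0.4237, 0.2444], [0.4796, 0.2312], [0.4732, 0.1734], [0.4147, 0.1852]] [0.0574 0.0582 0.0597 0.06  ]
```

View pics/w4.png

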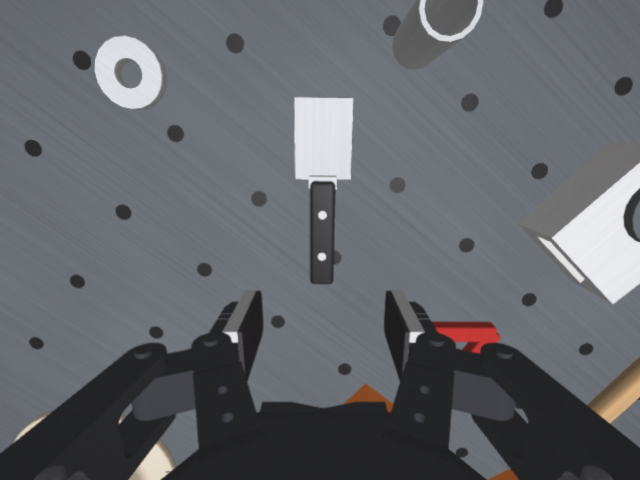

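The scraper stands upright in the view: tip edge (294–352, 97), blade rear about row 180, handle (310–335, 182–283). It matches the described sizes.

```bash

python3 - <<'E'
from h import *
d=load('w4.pkl')
t=onz(d,(323.4,96.5),.005); r=onz(d,(323.4,180),.005); hr=onz(d,(321.3,282),.026); hf=onz(d,(322.5,182),.026)
a=t-hr; u=a[:2]/np.linalg.norm(a[:2]); yaw=np.arctan2(u[1],u[0])
print(t,r,hr,hf,np.linalg.norm(t-r),np.linalg.norm(a[:2]),np.linalg.norm(hf-hr),np.degrees(yaw),np.degrees(np.arctan2(*(t-r)[1::-1])))
g=t[:2]-.115*u; print('grip',g,hr[:2]+.065*u)
g=(g+hr[:2]+.065*u)/2
plan([*g,.003],yaw-np.pi/2)
E
```

```text
[0.54519341 0.05867857 0.005     ] [0.48609502 0.0101356  0.005     ] [ 0.40716593 -0.05191057  0.026     ] [0.48583204 0.01102559 0.026     ] 0.07647900782436112 0.17686588348939333 0.10074381941452275 38.70209194426162 39.39942199209654
grip [ 0.45544653 -0.01322762] [ 0.45789242 -0.01126794]
d [-0.004  -0.0043  0.7912] a [-0.0001  0.0001  0.0074] rows 4.747095289218608 0.09302532997997032
```

```bash

python3 -m jog '[{"dx":-0.004,"dy":-0.004,"dz":0.14,"ax":0,"ay":0,"az":0.004,"grip":0.2},{"dx":-0.004,"dy":-0.004,"dz":0.3,"ax":0,"ay":0,"az":0.004,"grip":0.2},{"dx":-0.004,"dy":-0.004,"dz":0.45,"ax":0,"ay":0,"az":0.004,"grip":0.2},{"dx":-0.004,"dy":-0.004,"dz":0.6,"ax":0,"ay":0,"az":0.004,"grip":0.2},{"dx":-0.004,"dy":-0.004,"dz":0.68,"ax":0,"ay":0,"az":0.004,"grip":0.2}]'
python3 -m jog '[{"dx":0,"dy":0,"dz":0.04,"ax":0,"ay":0,"az":0,"grip":0.2},{"dx":0,"dy":0,"dz":0.08,"ax":0,"ay":0,"az":0,"grip":0.2},{"dx":0,"dy":0,"dz":0.1,"ax":0,"ay":0,"az":0,"grip":0.2},{"dx":0,"dy":0,"dz":0.1,"ax":0,"ay":0,"az":0,"grip":0.2},{"dx":0,"dy":0,"dz":0.1,"ax":0,"ay":0,"az":0,"grip":0.2}]'
python3 - <<'E'
from h import *
plan([.4567,-.0122,.003],np.radians(-51))
E
```

```text
clock: 8.68
position: [0.4543, -0.0119, 0.0276]
ee_rot: [-0.001, 0.943, 0.334, -0.002]
contact_force: [-0.2, 0.4, 0.3]
width: 0.0509
gripper_force: 0.0
clock: 9.1
position: [0.4571, -0.0124, 0.006]
ee_rot: [-0.0, 0.943, 0.333, 0.0]
contact_force: [-0.4, -0.3, 0.5]
width: 0.0512
gripper_force: 0.0
d [-0.0009 -0.0015  0.012 ] a [ 0.     -0.0001 -0.0005] rows 0.07286964582506983 0.005788204022031167
```

```bash

python3 -m jog '[{"dx":0,"dy":0,"dz":0.01,"ax":0,"ay":0,"az":0,"grip":0},{"dx":0,"dy":0,"dz":0.01,"ax":0,"ay":0,"az":0,"grip":-1},{"dx":0,"dy":0,"dz":0.01,"ax":0,"ay":0,"az":0,"grip":-1},{"dx":0,"dy":0,"dz":0.01,"ax":0,"ay":0,"az":0,"grip":-1},{"dx":0,"dy":0,"dz":0.01,"ax":0,"ay":0,"az":0,"grip":-1}]' 70
python3 -m jog '[{"dx":0,"dy":0,"dz":0,"ax":0,"ay":0,"az":0,"grip":-1},{"dx":0,"dy":0,"dz":0,"ax":0,"ay":0,"az":0,"grip":-1}]' 70
python3 -m jog '[{"dx":0,"dy":0,"dz":-0.05,"ax":0,"ay":0,"az":0,"grip":-1},{"dx":0,"dy":0,"dz":-0.15,"ax":0,"ay":0,"az":0,"grip":-1},{"dx":0,"dy":0,"dz":-0.3,"ax":0,"ay":0,"az":0,"grip":-1},{"dx":0,"dy":0,"dz":-0.4,"ax":0,"ay":0,"az":0,"grip":-1},{"dx":0,"dy":0,"dz":-0.4,"ax":0,"ay":0,"az":0,"grip":-1}]' 70
python3 - <<'E'
from h import *
F=np.array([.577,-.2223]); u=np.array([np.cos(np.radians(-3.4)),np.sin(np.radians(-3.4))])
p=F-u*(.115+.04); print(p)
plan([*p,.1],np.radians(-93.4))
E
```

```text
clock: 9.52
position: [0.4574, -0.0123, 0.0041]
ee_rot: [0.0, 0.943, 0.333, 0.001]
contact_force: [-0.6, -0.2, 6.6]
width: 0.0227
gripper_force: 70.6
clock: 9.68
position: [0.4573, -0.0123, 0.0041]
ee_rot: [0.0, 0.943, 0.333, 0.001]
contact_force: [-0.7, 0.2, 6.1]
width: 0.0226
gripper_force: 70.6
clock: 10.1
position: [0.4605, -0.0129, 0.1079]
ee_rot: [0.003, 0.943, 0.333, 0.005]
contact_force: [2.1, 0.1, -1.8]
width: 0.0225
gripper_force: 69.7
[ 0.42227283 -0.21310751]
d [-0.6226  0.5266  0.0314] a [ 0.0031 -0.006   0.4706] rows 4.896399808261614 5.916113871981712
```

```bash

python3 -m jog '[{"dx":-0.09,"dy":0.075,"dz":0,"ax":0,"ay":0,"az":0.07,"grip":-1},{"dx":-0.18,"dy":0.15,"dz":0,"ax":0,"ay":0,"az":0.14,"grip":-1},{"dx":-0.27,"dy":0.225,"dz":0,"ax":0,"ay":0,"az":0.21,"grip":-1},{"dx":-0.36,"dy":0.3,"dz":0,"ax":0,"ay":0,"az":0.27,"grip":-1},{"dx":-0.45,"dy":0.375,"dz":0,"ax":0,"ay":0,"az":0.34,"grip":-1}]'
python3 - <<'E'
from h import *
plan([.4223,-.2131,.1],np.radians(-93.4))
E
```

```text
clock: 10.52
position: [0.4269, -0.1565, 0.1022]
ee_rot: [-0.001, 0.998, 0.071, -0.001]
contact_force: [-0.5, 0.3, -2.0]
width: 0.0225
gripper_force: 69.6
d [-0.0501  0.2215  0.0085] a [-0.0008  0.0012  0.1277] rows 1.3633793499593199 1.6046616143433123
```

```bash

python3 -m jog '[{"dx":-0.02,"dy":0.11,"dz":0,"ax":0,"ay":0,"az":0.06,"grip":-1},{"dx":-0.05,"dy":0.2,"dz":0,"ax":0,"ay":0,"az":0.12,"grip":-1},{"dx":-0.05,"dy":0.22,"dz":0,"ax":0,"ay":0,"az":0.128,"grip":-1},{"dx":-0.05,"dy":0.22,"dz":0,"ax":0,"ay":0,"az":0.128,"grip":-1},{"dx":-0.05,"dy":0.22,"dz":0,"ax":0,"ay":0,"az":0.128,"grip":-1}]'
python3 - <<'E'
from h import *
s=manip.get_state();plan([.4223,-.2131,.1],np.radians(-93.4))
d=snap('wrist');dump(d,'w5.pkl')
t=snap('scene');dump(t,'s5.pkl')
a=d['img'][:,:,::-1]; b=t['img'][200:400,190:390][:,:,::-1]
cv2.imwrite('pics/w5.png',np.hstack([cv2.resize(a[40:360,170:490],(400,400)),cv2.resize(b,(400,400),interpolation=cv2.INTER_CUBIC)]))
E
```

```text
clock: 10.93
position: [0.4231, -0.2113, 0.1023]
ee_rot: [-0.001, 1.0, -0.028, -0.001]
contact_force: [-0.2, -0.4, -2.6]
width: 0.0227
gripper_force: 69.7
d [-0.0026  0.0074  0.0093] a [-0.0014  0.0013  0.0025] rows 0.07301574892811813 0.03937318494389845
```

View pics/w5.png

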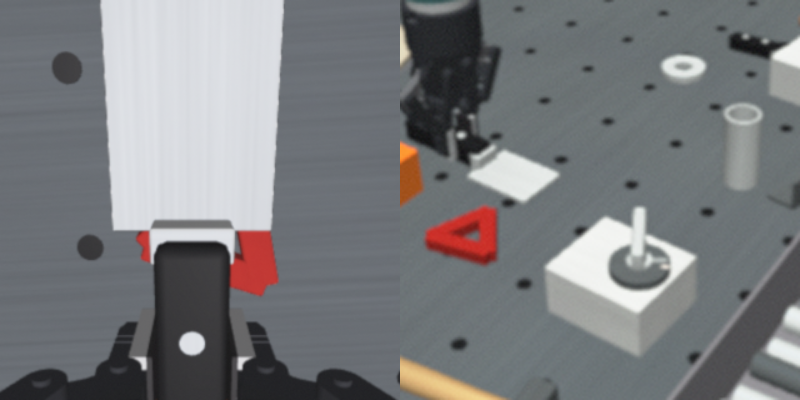

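The left panel shows the scraper straight in the jaws, with its blade filling the view ahead. In the right panel the pointer has sprung back and the magnet lies below the scraper. Next I measure how the blade sits in the hand.

```bash

python3 - <<'E'
from h import *
d=load('w5.pkl');T=d['T_tool_cam']
hsv=cv2.cvtColor(d['img'],cv2.COLOR_RGB2HSV)
g=cv2.cvtColor(d['img'],cv2.COLOR_RGB2GRAY)
def tool(uv,z=-.0009):
    n=cv2.undistortPoints(np.array([[uv]],float),d['mtx'],np.array([d['k1'],0,0,0.]))[0,0]; v=T[:3,:3]@[n[0],n[1],1]; o=T[:3,3]
    return o+v*(z-o[2])/v[2]
w=((hsv[...,1]<40)&(g>185)).astype(np.uint8)
for r in (5,20,40,80,120,160,200,215,222):
    x=np.where(w[r,240:410])[0]+240
    if len(x): L,Rr=tool((x[0]-.5,r)),tool((x[-1]+.5,r)); print(r,x[0],x[-1],'mid',((L+Rr)/2)[:2].round(4),'w',(Rr-L)[1].round(4),len(x))
col=w[:,323];ys=np.where(col)[0];print(ys.min(),ys[:-1][np.diff(ys)>1],tool((323,ys.min())))
s=manip.get_state();print(rot(s['ee_rot']).as_matrix().round(4).tolist())
E
```

```text
40 251 396 mid [0.1083 0.0008] w 0.0542 146
80 253 393 mid [0.0947 0.0006] w 0.054 141
120 255 392 mid [0.0803 0.0008] w 0.0545 138
160 257 389 mid [0.065  0.0007] w 0.0543 133
200 260 387 mid [0.0486 0.0009] w 0.0541 128
215 260 386 mid [0.0421 0.0007] w 0.0543 118
222 261 386 mid [0.039  0.0009] w 0.0542 60
27 [214 231 323] [ 0.11250105  0.00064272 -0.0009    ]
[[0.9985, -0.0539, -0.0015], [-0.0539, -0.9985, 0.0017], [-0.0016, -0.0017, -1.0]]
```

```bash

cat >> h.py <<'E'
F=np.array([.577,-.2216]); A=np.radians(-3.4); U=np.array([np.cos(A),np.sin(A)]); V=np.array([-U[1],U[0]])
def slot(gap):
    """plan to blade tip 'gap' m before the slot mouth; print the present in-slot coordinates"""
    s=manip.get_state(); q=s['position'][:2]+rot(s['ee_rot']).apply([.114,.0008,0])[:2]-F
    print('tip depth %.4f lateral %.4f z %.4f'%(q@U,q@V,s['position'][2]),'F',s['contact_force'].round(1),'M',s['moment'].round(2))
    p=F-U*(gap+.114)+V*.0008; plan([*p,.0341],A-np.pi/2)
E
python3 -c "
from h import *
slot(.02)"
```

```text
tip depth -0.0401 lateral 0.0016 z 0.1027 F [-0.1 -0.3 -2.3] M [ 0.04  0.03 -0.01]
d [0.0807 0.005  0.2742] a [-0.0011  0.001   0.0034] rows 1.7152841943672361 0.046995316479745405
```

```bash

python3 -m jog '[{"dx":0.02,"dy":0.005,"dz":0.08,"ax":0,"ay":0,"az":0.003,"grip":-1},{"dx":0.06,"dy":0.005,"dz":0.16,"ax":0,"ay":0,"az":0.003,"grip":-1},{"dx":0.08,"dy":0.005,"dz":0.24,"ax":0,"ay":0,"az":0.003,"grip":-1},{"dx":0.08,"dy":0.005,"dz":0.27,"ax":0,"ay":0,"az":0.003,"grip":-1},{"dx":0.08,"dy":0.005,"dz":0.27,"ax":0,"ay":0,"az":0.003,"grip":-1}]'
python3 -m jog '[{"dx":0,"dy":0,"dz":0,"ax":0,"ay":0,"az":0,"grip":-1},{"dx":0,"dy":0,"dz":0,"ax":0,"ay":0,"az":0,"grip":-1},{"dx":0,"dy":0,"dz":0,"ax":0,"ay":0,"az":0,"grip":-1}]'
python3 - <<'E'
from h import *
slot(0.)
d=snap('wrist');dump(d,'w6.pkl');save(d,'pics/w6.png',(160,0,480,240),2)
E
```

```text
clock: 11.45
position: [0.4423, -0.2123, 0.0341]
ee_rot: [-0.002, 1.0, -0.029, -0.002]
contact_force: [0.2, 1.0, -2.8]
width: 0.0223
gripper_force: 69.6
clock: 11.7
position: [0.4443, -0.2147, 0.037]
ee_rot: [0.001, 1.0, -0.03, 0.001]
contact_force: [0.4, -0.3, -3.5]
width: 0.0228
gripper_force: 69.6
tip depth -0.0189 lateral -0.0018 z 0.0370 F [ 0.4 -0.3 -3.5] M [ 0.02  0.03 -0.04]
d [ 0.0754 -0.0071  0.0116] a [ 0.0006 -0.0011 -0.0003] rows 0.45987961464185634 0.016820021772698594
```

View pics/w6.png

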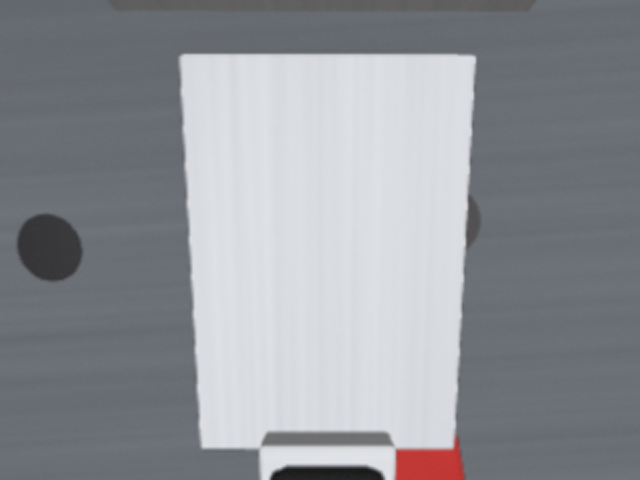

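The view shows the blade front spanning 180–475 (centre 327) and the dock foot edge spanning 110–537 (centre 323). The blade is about 1 mm to the right and parallel to the dock. I'll correct sideways by -1.5 mm and lower 3 mm, then go in.

```bash

python3 -m jog '[{"dx":0,"dy":-0.003,"dz":0.006,"ax":0,"ay":0,"az":0,"grip":-1},{"dx":0.01,"dy":-0.006,"dz":0.011,"ax":0,"ay":0,"az":0,"grip":-1},{"dx":0.03,"dy":-0.006,"dz":0.011,"ax":0,"ay":0,"az":0,"grip":-1},{"dx":0.045,"dy":-0.006,"dz":0.011,"ax":0,"ay":0,"az":0,"grip":-1},{"dx":0.06,"dy":-0.006,"dz":0.011,"ax":0,"ay":0,"az":0,"grip":-1}]'
python3 -m jog '[{"dx":0,"dy":0,"dz":0,"ax":0,"ay":0,"az":0,"grip":-1},{"dx":0,"dy":0,"dz":0,"ax":0,"ay":0,"az":0,"grip":-1},{"dx":0,"dy":0,"dz":0,"ax":0,"ay":0,"az":0,"grip":-1}]'
python3 - <<'E'
from h import *
slot(-.02)
E
```

```text
clock: 12.17
position: [0.4597, -0.2141, 0.0332]
ee_rot: [0.0, 1.0, -0.03, 0.0]
contact_force: [-0.1, -0.8, -3.0]
width: 0.0225
gripper_force: 69.6
clock: 12.42
position: [0.4588, -0.2138, 0.033]
ee_rot: [-0.0, 1.0, -0.03, -0.0]
contact_force: [0.1, 0.6, -2.3]
width: 0.0226
gripper_force: 69.6
tip depth -0.0045 lateral -0.0001 z 0.0330 F [ 0.1  0.6 -2.3] M [0.02 0.03 0.  ]
d [ 0.098   0.     -0.0046] a [-0.0002  0.0003 -0.0004] rows 0.5886060567952762 0.007124122127816806
```

```bash

python3 -m jog '[{"dx":0.02,"dy":0,"dz":-0.004,"ax":0,"ay":0,"az":0,"grip":-1},{"dx":0.04,"dy":0,"dz":-0.004,"ax":0,"ay":0,"az":0,"grip":-1},{"dx":0.06,"dy":0,"dz":-0.004,"ax":0,"ay":0,"az":0,"grip":-1},{"dx":0.08,"dy":0,"dz":-0.004,"ax":0,"ay":0,"az":0,"grip":-1},{"dx":0.1,"dy":0,"dz":-0.004,"ax":0,"ay":0,"az":0,"grip":-1}]'
python3 -m jog '[{"dx":0,"dy":0,"dz":0,"ax":0,"ay":0,"az":0,"grip":-1},{"dx":0,"dy":0,"dz":0,"ax":0,"ay":0,"az":0,"grip":-1}]'
python3 - <<'E'
from h import *
slot(-.06)
E
```

```text
clock: 12.83
position: [0.4846, -0.2155, 0.0341]
ee_rot: [0.0, 1.0, -0.03, 0.0]
contact_force: [0.3, -0.5, -2.9]
width: 0.0225
gripper_force: 69.6
clock: 13.0
position: [0.4842, -0.2154, 0.034]
ee_rot: [-0.0, 1.0, -0.03, -0.0]
contact_force: [-0.1, 0.2, -2.3]
width: 0.0227
gripper_force: 69.6
tip depth 0.0210 lateral -0.0002 z 0.0340 F [-0.1  0.2 -2.3] M [-0.03  0.03 -0.02]
d [ 0.1562 -0.0005 -0.0004] a [-0.0001  0.0001 -0.0003] rows 0.9369961486241588 0.003866945242539625
```

```bash

python3 -m jog '[{"dx":0.03,"dy":0,"dz":0,"ax":0,"ay":0,"az":0,"grip":-1},{"dx":0.06,"dy":0,"dz":0,"ax":0,"ay":0,"az":0,"grip":-1},{"dx":0.09,"dy":0,"dz":0,"ax":0,"ay":0,"az":0,"grip":-1},{"dx":0.12,"dy":0,"dz":0,"ax":0,"ay":0,"az":0,"grip":-1},{"dx":0.14,"dy":0,"dz":0,"ax":0,"ay":0,"az":0,"grip":-1}]'
python3 -m jog '[{"dx":0,"dy":0,"dz":0,"ax":0,"ay":0,"az":0,"grip":-1}]'
python3 - <<'E'
from h import *
slot(-.062)
E
```

```text
clock: 13.42
position: [0.5204, -0.2179, 0.0342]
ee_rot: [0.0, 1.0, -0.03, 0.001]
contact_force: [0.0, -0.9, -2.5]
width: 0.0227
gripper_force: 69.6
clock: 13.5
position: [0.5206, -0.2179, 0.0342]
ee_rot: [0.0, 1.0, -0.03, 0.001]
contact_force: [0.2, 1.1, -2.7]
width: 0.0227
gripper_force: 69.6
tip depth 0.0575 lateral -0.0005 z 0.0342 F [ 0.2  1.1 -2.7] M [0.01 0.01 0.  ]
d [ 0.018  -0.0019  0.0004] a [ 0.0004 -0.0011 -0.0002] rows 0.10832144986724296 0.015089619292934354
```

Free so far. Next I press in gently, a little at a time.

```bash

python3 -m jog '[{"dx":0.006,"dy":0,"dz":0,"ax":0,"ay":0,"az":0,"grip":-1},{"dx":0.012,"dy":0,"dz":0,"ax":0,"ay":0,"az":0,"grip":-1},{"dx":0.016,"dy":0,"dz":0,"ax":0,"ay":0,"az":0,"grip":-1},{"dx":0.016,"dy":0,"dz":0,"ax":0,"ay":0,"az":0,"grip":-1}]' | sed -n 2,4p
python3 -m jog '[{"dx":0.004,"dy":0,"dz":0,"ax":0,"ay":0,"az":0,"grip":-1},{"dx":0.008,"dy":0,"dz":0,"ax":0,"ay":0,"az":0,"grip":-1},{"dx":0.008,"dy":0,"dz":0,"ax":0,"ay":0,"az":0,"grip":-1}]'| sed -n 2,4p
python3 -c "
from h import *
slot(-.062)"
```

```text
position: [0.5228, -0.2178, 0.0341]
ee_rot: [-0.0, 1.0, -0.03, 0.0]
contact_force: [-0.6, -0.7, -2.9]
position: [0.525, -0.2179, 0.0342]
ee_rot: [0.0, 1.0, -0.03, 0.0]
contact_force: [-0.3, -0.4, -2.2]
tip depth 0.0618 lateral -0.0003 z 0.0342 F [-0.3 -0.4 -2.2] M [-0.01  0.04  0.03]
d [ 0.0006 -0.0009  0.0003] a [ 0.     -0.0002 -0.0006] rows 0.006895899962259107 0.007854629136039404
```

Still no contact. I continue until the force rises.

```bash

python3 -m jog '[{"dx":0.004,"dy":0,"dz":0,"ax":0,"ay":0,"az":0,"grip":-1},{"dx":0.008,"dy":0,"dz":0,"ax":0,"ay":0,"az":0,"grip":-1},{"dx":0.008,"dy":0,"dz":0,"ax":0,"ay":0,"az":0,"grip":-1}]'| sed -n 2,4p
python3 -m jog '[{"dx":0.004,"dy":0,"dz":0,"ax":0,"ay":0,"az":0,"grip":-1},{"dx":0.006,"dy":0,"dz":0,"ax":0,"ay":0,"az":0,"grip":-1},{"dx":0.006,"dy":0,"dz":0,"ax":0,"ay":0,"az":0,"grip":-1}]'| sed -n 2,4p
python3 -c "
from h import *
slot(-.062)"
```

```text
position: [0.5258, -0.2178, 0.0339]
ee_rot: [-0.0, 1.0, -0.03, -0.001]
contact_force: [-2.0, 0.1, -1.9]
position: [0.5258, -0.2177, 0.0338]
ee_rot: [-0.0, 1.0, -0.03, -0.003]
contact_force: [-6.3, -0.9, 0.2]
tip depth 0.0626 lateral -0.0000 z 0.0338 F [-6.3 -0.9  0.2] M [-0.19  0.87 -0.19]
d [-0.0025  0.0001 -0.0014] a [-0.0005  0.0032 -0.0002] rows 0.017247763993149874 0.04075801067133565
```

```bash

python3 -m jog '[{"dx":0.003,"dy":0,"dz":0,"ax":0,"ay":0,"az":0,"grip":-1},{"dx":0.006,"dy":0,"dz":0,"ax":0,"ay":0,"az":0,"grip":-1},{"dx":0.006,"dy":0,"dz":0,"ax":0,"ay":0,"az":0,"grip":-1}]'| sed -n 2,4p
python3 -c "
from h import *
slot(-.062)"
python3 -m jog '[{"dx":0,"dy":0,"dz":0,"ax":0,"ay":0,"az":0,"grip":-0.4},{"dx":0,"dy":0,"dz":0,"ax":0,"ay":0,"az":0,"grip":-0.3},{"dx":0,"dy":0,"dz":0,"ax":0,"ay":0,"az":0,"grip":-0.1},{"dx":0,"dy":0,"dz":0,"ax":0,"ay":0,"az":0,"grip":0},{"dx":0,"dy":0,"dz":0,"ax":0,"ay":0,"az":0,"grip":0.1}]'
python3 -m jog '[{"dx":0,"dy":0,"dz":0,"ax":0,"ay":0,"az":0,"grip":0.1},{"dx":0,"dy":0,"dz":-0.03,"ax":0,"ay":0,"az":0,"grip":0.1},{"dx":0,"dy":0,"dz":-0.1,"ax":0,"ay":0,"az":0,"grip":0.1},{"dx":0,"dy":0,"dz":-0.25,"ax":0,"ay":0,"az":0,"grip":0.1},{"dx":0,"dy":0,"dz":-0.4,"ax":0,"ay":0,"az":0,"grip":0.1}]'
python3 -m jog '[{"dx":-0.1,"dy":0,"dz":-0.15,"ax":0,"ay":0,"az":0,"grip":0.1},{"dx":-0.2,"dy":0,"dz":-0.3,"ax":0,"ay":0,"az":0,"grip":0.1},{"dx":-0.3,"dy":0,"dz":-0.4,"ax":0,"ay":0,"az":0,"grip":0.1},{"dx":-0.3,"dy":0,"dz":-0.4,"ax":0,"ay":0,"az":0,"grip":0.1},{"dx":-0.3,"dy":0,"dz":-0.4,"ax":0,"ay":0,"az":0,"grip":0.1}]'
python3 - <<'E'
from h import *
d=snap('wrist');dump(d,'w7.pkl');t=snap('scene')
a=d['img'][:,:,::-1]; b=t['img'][200:400,190:390][:,:,::-1]
cv2.imwrite('pics/w7.png',np.hstack([cv2.resize(a[0:400,120:520],(400,400)),cv2.resize(b,(400,400),interpolation=cv2.INTER_CUBIC)]))
E
```

```text
position: [0.5258, -0.2177, 0.0337]
ee_rot: [-0.001, 1.0, -0.03, -0.004]
contact_force: [-10.3, -0.6, 2.4]
tip depth 0.0626 lateral 0.0001 z 0.0337 F [-10.3  -0.6   2.4] M [-0.24  1.17 -0.13]
d [-0.0025  0.0004 -0.0017] a [-0.0006  0.0051 -0.0001] rows 0.01816614963560099 0.06431961286714528
clock: 15.25
position: [0.5305, -0.2183, 0.0344]
ee_rot: [0.0, 1.0, -0.03, 0.001]
contact_force: [0.2, 0.5, -0.9]
width: 0.0468
gripper_force: 0.0
clock: 15.67
position: [0.5287, -0.2175, 0.1344]
ee_rot: [-0.001, 1.0, -0.03, -0.002]
contact_force: [0.3, -0.1, 0.3]
width: 0.0468
gripper_force: 0.0
clock: 16.08
position: [0.455, -0.2141, 0.2369]
ee_rot: [0.001, 1.0, -0.031, 0.003]
contact_force: [0.6, 0.0, -0.4]
width: 0.0467
gripper_force: 0.0
```

View pics/w7.png

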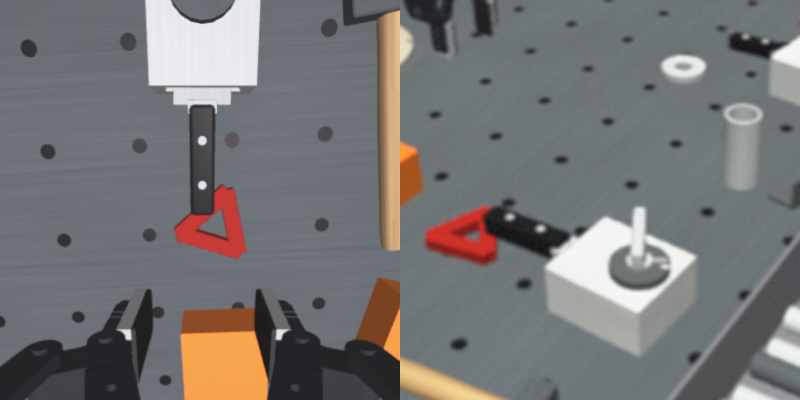

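The blade is in the slot, with only a short stub showing between the dock face (row 85) and the handle front (row 105). The key has sprung back and the magnet has not moved. A quick numeric check of the depth:

```bash
python3 - <<'E'
from h import *
d=load('w7.pkl')
f=onz(d,(322,86),.055);h=onz(d,(322,105.5),.055);r=onz(d,(322,213),.053)
print(f,h,r,'stub',(f-h)[:2]@U,'rear behind face',(f-r)[:2]@U, 'lat',(h[:2]-F)@V,(r[:2]-F)@V)
E
```

```text
[ 0.57553451 -0.22172441  0.055     ] [ 0.55954205 -0.2207352   0.055     ] [ 0.46143656 -0.21466727  0.053     ] stub 0.016022978308608906 rear behind face 0.11431565825704952 lat -0.00017208997881327872 6.687537451414973e-05
```

```bash
python3 -c "
from rig import manip
print(manip.sign_off())"
```

```text
the job is handed in; nothing more can be done
None
```

I turned the key to the white mark, held it there for about 1.5 s and let it spring back. Then I slid the wide scraper into its slot until it met about 10 N of resistance at 62.6 mm (slot 62 mm), let go, and handed the job in after about 16 s; nothing else was touched.

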